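# Tip the cast bar out of a trunnion mould

## Robot

A 6-joint arm with a two-finger parallel gripper is mounted at the origin on the work surface. World frame = base frame: x ahead of the robot, y to its left, z up, the work surface at z = 0. Lengths are in mm, angles in rad, forces in N, time in s.
With the tool pointing down it reaches from about 300 to 875 mm from the base axis. Payload 6.4 kg.
Tool frame: the origin (TCP) lies midway between the tips of the shut fingers; the grasp point (between the pads) lies 19 mm behind it; z points along the fingers, y is the line along which they close (so a half turn about z gives the same grasp; the last joint's range is limited). The gripper opens to 85 mm and grips with 20 to 120 N. Pads are 22 mm wide; open, the fingers measure 114 mm over their backs; the gripper's body (76 mm by 85 mm) begins 54 mm behind the grasp point. The pads swing forward as they close: fully open they stand 13 mm farther back than shut.
Start: joints at [-1.452, 0.181, 1.607, -0, 1.354, -0.206], TCP at [183.51, -544.945, 231.288] pointing down, gripper open.
Joint ranges: [-2.99, 2.99], [-0.89, 2.07], [0.3, 2.58], [-1.14, 4.28], [0, 2.63], [-3.12, 3.12]. Speed limits (rad/s): [2.57, 2.57, 3.01, 3.14, 3.14, 3.14].

## Interface

Orientations are given as [roll, pitch, yaw] about the fixed x, y, z axes, in that order (R = Rz(yaw) Ry(pitch) Rx(roll)).
In Python, from cell import * gives the robot as it stands.
- The arm moves only by the tool arm_command, never from a script. Its argument "rows" is a list of rows, each a list of 5 numbers: the shift along the world's x, y, z in mm, then the turn about the world's z in degrees, then the closure in counts, from 0 (fully open) to 255 (shut). In form: [[x, y, z, turn, hand], ...]. A call has exactly 5 rows; each row shifts and turns the commanded pose from where the row before left it; what a row does not reach is not made up. A row lasts 1/12 s, in which the tool goes at most 41.7 mm and 7.16 degrees, less where a joint would pass 70% of its speed; a pose out of reach is approached as far as the arm can. A call with a gripper value outside its range is refused whole. The fingers move at their own pace and stop on an object; "grip_force" is the grip in N (left out, the last holds). Time passes only in rows, so rows that do not move let the fingers close, or fill a call up. It gives the time, the measured TCP pose, the force, the opening and the grip force at its end, in the units of the state.
- observe(): the state, without advancing time (a new reading comes with each control period).
- read_camera(name): name is "side" or "top" or "wrist"; returns (picture, depth): 420x560x3 uint8, red, green, blue; 420x560 float32, mm along the optical axis (not along the pixel's ray), 0 where there is no reading.
- camera_info(name): a dict with "intrinsics" (3x3 intrinsics, pixels), "rvec" (rotation vector, rad) and "tvec" (3), from world to camera coordinates, as OpenCV has them. Camera axes: x right, y down, z forward; pixel columns grow to the right and rows downward; lengths in mm; the calibration is good to about 2 mm. A picture is of the moment at which its call begins: read the wrist's pose just before it. camera_info takes no time and is no camera call; for the wrist camera it gives the pose at the moment of the call.
- finish_job(): hands the job in; it is judged then, once.
The state is a dict: "time_s": time; "q": joint angles; "joint_velocities": joint speeds; "joint_efforts": joint torques, N m; "tool_pos": TCP position; "tcp_rot": TCP orientation; "ft_force": force on the tool from outside, world axes, zero at the start; "wrist_torque": the same for the moment, N m; "finger_gap": opening from 0.0 (shut) to 1.0 (fully open); "grip_force": force on a finger pad.
Only numpy, scipy, OpenCV 4.12 (cv2) and the standard library are available. Lean on these libraries where they do the work, as an engineer would, in place of code of your own. Each camera call takes 0.05 s, during which the arm holds its last target. There are 200 camera calls.

## Task

Push the sprung catch beside the casting mould outward until it snaps over to its far stop, then lift the mould's handle to tip the mould forward to 50 degrees (never past 65) and hold it there a moment, so that the cast bar rolls out into the wooden tray. Then lower the mould fully back to level and let go, leaving the catch swung out. The bar is still hot, so do not touch it with the gripper, do not lift against the catch while it is on, and leave the other things on the bench where they are.

Things in the scene. Friction and masses are not known exactly. Their poses are not given: they have to be found in the camera images.
- stand: Dark steel stand fixed to the bench: 150 x 230 mm base plate, two 115 mm posts that carry the mould. Origin on the bench straight under the mould's hinge, midway between the posts. Its -x axis is the pouring direction (to the tray), +x points to the handle, +y to the catch, z up. The hinge axis runs along its y, 100 mm above the bench.
- mould (a joint): Tilt of the mould in rad: 0 level on its stop, positive tipped forward (handle end up, front lip down to the tray); limit 1.35. 50 degrees is 0.87. The hinge is stiff: the mould stays where it is left; moving the handle along its arc takes under 10 N either way. The groove's front slope is 35 degrees: the bar rolls out once the tilt passes 35 to 40 degrees.
- groove (a point): Middle of the mould block's top face; moves with the mould. The block is dark iron, 0.9 kg, 90 mm long (15 mm before to 75 mm behind the hinge), 116 mm wide, with a groove across it that holds the bar. This point is 30 mm behind and 20 mm above the hinge axis; the cheeks at the sides are 12 mm higher (132 mm above the bench when level).
- handle (a point): Middle of the mould's handle: round steel bar 12 mm thick, parallel to the hinge, 95 mm free between two thin side arms, 60 mm behind the block. When level it lies 135 mm behind and 35 mm above the hinge axis (135 mm above the bench); it moves with the mould. Can be pinched from above, fingers closing along the stand's x, and can turn between the fingers.
- catch (a joint): Angle of the sprung catch in rad: 0 upright with its tooth over the mould's side lug (mould locked level), 0.95 leaning outward (stand's +y) on its far stop (mould free). A spring pushes it away from 0.42 to whichever stop is nearer, so it needs pushing past about 0.45 and then snaps over. About 4 N at the top starts it.
- catch_top (a point): Centre of the top end of the catch, an upright flat steel arm 165 mm long, 20 x 10 mm, with a 30 x 14 x 36 mm thumb pad at its top. When upright it is 195 mm above the bench, 60 mm behind the hinge, 103 mm to the stand's +y. It swings about a pin along the stand's x, 30 mm above the bench, 92 mm to +y. Push its inner (mould) side towards +y.
- bar_centre (a point): Centre of the cast bar: round silver-grey metal, 22 mm diameter, 90 mm long, along its y axis, 0.3 kg, lying in the mould's groove parallel to the hinge at the start. Hot: not to be touched.
- tray: Fixed open wooden tray in front of the mould under its lip, 150 mm along x by 140 mm along y, walls 6 mm thick and 35 mm high (70 mm at the end away from the mould), floor 6 mm. Origin at the centre of its underside, axes as the stand's.
- brick: Bystander: loose pale soldering block, 100 x 100 x 25 mm, origin at the centre of its underside.
- bowl: Bystander: loose white bowl, 90 mm wide, 35 mm high, origin at the centre of its underside.
- hammer: Bystander: loose hammer, 200 mm long, lying on the bench behind the stand.
- wax: Bystander: loose pale block of wax, 80 x 50 x 30 mm, origin at the centre of its underside.
There are look-alikes about, which are no part of the job. Of the things that look like the tray, the middle-sized one is meant.

How it is judged:
By the outcome, as a careful person would: the job done as asked, in the order asked, and still so for the second after the job is handed in, with the robot touching nothing.
It also fails if it takes over 54 s, if anything falls off the work surface, if the arm or the gripper's body presses on something with over 40 N, if the wrist force passes 120 N, or if a joint passes its speed limit or range.

## Working session

There is one attempt and no reset: what is moved stays moved. The work goes in short steps, Python scripts to look and compute and a tool call to move; the robot and the scene stay as the last step left them, time stands still between calls to the robot, and variables do not carry over. Pictures are saved under pics/ and viewed, at most 10 in all, crops included, and the job is handed in when it is done.

Besides the shell and the picture viewer there is one more tool, called as name(argument=value, ...) on one line, values as JSON. arm_command: Moves the arm, as the interface text tells. Its arguments: {"type":"object","properties":{"rows":{"type":"array","items":{"type":"array","items":{"type":"number"}}},"grip_force":{"type":"number"}},"required":["rows"]}

```bash
mkdir -p pics; ls; cat > h.py <<'E'
from cell import *
import numpy as np, cv2
def cam(n):
    c=camera_info(n); K=np.array(c['intrinsics'],float); R=cv2.Rodrigues(np.array(c['rvec'],float))[0]; t=np.array(c['tvec'],float).ravel()
    return K,R,t
def cloud(n,depth,c=None):
    K,R,t=c or cam(n); h,w=depth.shape; u,v=np.meshgrid(np.arange(w),np.arange(h))
    p=np.stack([(u-K[0,2])/K[0,0]*depth,(v-K[1,2])/K[1,1]*depth,depth],-1)
    P=(p-t)@R; P[depth<=0]=np.nan; return P
def snap(n,tag):
    c=cam(n); im,d=read_camera(n); cv2.imwrite(f'pics/{tag}.png',im[:,:,::-1]); np.savez(f'pics/{tag}.npz',im=im,P=cloud(n,d,c)); return im,cloud(n,d,c)
E
python3 - <<'E'
from h import *
for n in ('top','side'):
    snap(n,n+'0'); K,R,t=cam(n); print(n,-R.T@t,R[2],K[0,0])
a=cv2.imread('pics/top0.png');b=cv2.imread('pics/side0.png')
print(observe())
E
```

```text
pics
top [ 395.06020282  -22.65301644 1161.63285379] [ 0.12151616  0.02210155 -0.99234336] 426.33900074261055
side [248.40743235 817.52648263 729.98324081] [ 0.24448309 -0.78272147 -0.57234178] 391.85761556462234
{'time_s': 0.1, 'q': array([-1.45231323e+00,  1.81488176e-01,  1.60792798e+00, -1.09959666e-05,
        1.35381854e+00, -2.06266078e-01]), 'joint_velocities': array([ 0.00032173, -0.00105783, -0.00314414, -0.00024934, -0.0002365 ,
       -0.00207019]), 'joint_efforts': array([ 3.51207882e-04, -4.45877945e+01, -3.52237022e+01, -3.55899183e-04,
        4.11435452e-03,  7.19482244e-06]), 'tool_pos': array([ 183.43549314, -544.4125159 ,  230.45255374]), 'tcp_rot': array([-3.13998322e+00, -3.25794655e-04,  3.24751289e-01]), 'ft_force': array([0.01715519, 0.96143306, 1.39632422]), 'wrist_torque': array([-0.02419271,  0.04636197, -0.03890411]), 'grip_force': 0.0, 'finger_gap': 1.0016176781899595}
```

View pics/top0.png

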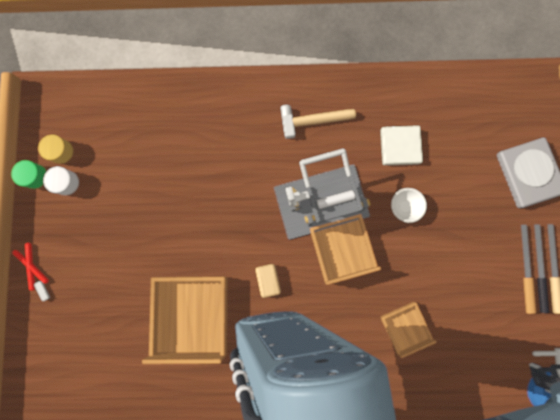

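View pics/side0.png

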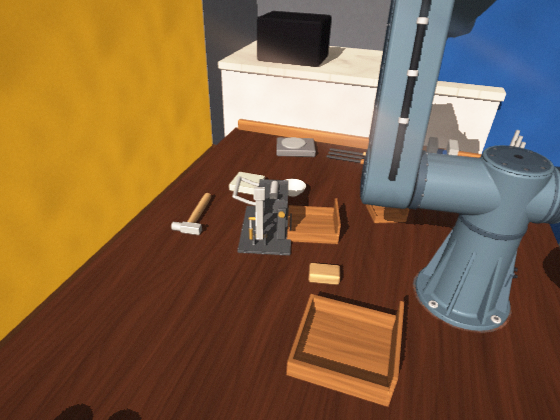

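The top view shows the stand at (322,200). Its handle is at (325,155), the far side from the robot, the catch is to its left at about (293,192), and the bar is at (340,199). The middle-sized tray is at (345,248), in front of the lip. Next I'll measure.

```bash
python3 - <<'E'
from h import *
z=np.load('pics/top0.npz'); P=z['P']; im=z['im']
reg=np.zeros(P.shape[:2],bool); reg[140:240,265:375]=1
Z=P[...,2]
# handle: height 120-145, 
for lo,hi,n in ((150,215,'catch'),(122,146,'handle/cheeks')):
    m=reg&(Z>lo)&(Z<hi); k,l,s,c=cv2.connectedComponentsWithStats(m.astype(np.uint8))
    for i in range(1,k):
        if s[i,4]>8: 
            q=P[l==i]; print(n,s[i],q.mean(0).round(1),q.min(0).round(),q.max(0).round())
# base plate
m=reg&(Z>3)&(Z<25)&(im.max(2)<130)&(np.ptp(im.astype(int),axis=2)<25)
print('plate',cv2.minAreaRect(P[m][:,:2].astype(np.float32)),m.sum())
# bar: bright, z ~
m=reg&(Z>90)&(im.min(2)>150); q=P[m]; print(len(q))
c=cv2.resize(im[130:250,255:385],None,fx=6,fy=6,interpolation=cv2.INTER_CUBIC)[:600]; 
cv2.imwrite('pics/topc.png',cv2.resize(im[135:245,255:385],(780,594)) [:,:,::-1])
for r in range(145,225,6): print(r,[int(v) if v==v else -1 for v in Z[r,275:372:5]])
E
```

```text
catch [286 187   9  15  89] [545.  -10.1 193.7] [532. -20. 164.] [561.  -2. 200.]
handle/cheeks [300 149  48  33 345] [637.4 -91.8 135. ] [ 588. -152.  122.] [664. -36. 145.]
handle/cheeks [316 173  46  37 478] [ 546.2 -134.7  130.5] [ 515. -182.  122.] [606. -74. 138.]
handle/cheeks [307 186  13  36 134] [530.4 -64.9 130.4] [487. -79. 122.] [574. -52. 136.]
plate ((549.6605834960938, -98.24517059326172), (139.80873107910156, 226.0743408203125), 14.848200798034668) 439
901
145 [-2, 0, -4, -5, 0, -1, -5, 0, -1, 1, -2, -1, -1, 0, 0, -2, 1, 0, -3, -3]
151 [-4, -2, -3, 0, 1, -2, -2, -3, 0, 0, -1, -2, 138, 138, -3, 0, 2, 0, -1, 0]
157 [-2, -1, -6, 4, 2, -1, -1, -3, 140, 141, 139, 0, -3, -3, 131, 2, 2, 1, 2, -3]
163 [-5, 0, -2, 0, 2, 133, 138, 3, -5, -1, 3, 0, -2, -2, 125, 0, -3, 1, -1, 0]
169 [-4, 0, 0, -2, 1, -2, 127, -3, 0, -2, -4, -2, 8, 4, 120, 5, 1, -1, -2, -2]
175 [-2, 0, 1, -2, -1, -2, 125, -2, 7, 5, 5, 6, 4, 6, 6, 131, 6, -3, -5, 1]
181 [0, 0, -4, 0, 4, 6, 122, 7, 7, 6, 4, 115, 120, 117, 118, 126, 1, -1, 2, 1]
187 [8, 6, 9, 197, 7, 8, 3, 117, 115, 116, 116, 119, 119, 116, 118, 119, 129, 4, -2, -2]
193 [7, 9, 7, 199, 117, 101, 105, 130, 118, 120, 119, 122, 121, 126, 135, 133, 133, 6, -2, 3]
199 [-2, 7, 3, 198, 120, 121, 7, 132, 117, 130, 136, 130, 135, 133, 130, 123, 117, 6, 111, -1]
205 [-1, 5, 6, 61, 30, 40, 5, 5, 106, 131, 128, 121, 121, 119, 123, 121, 117, 128, 112, 0]
211 [0, 8, 5, 8, 7, 7, 9, 5, 131, 116, 118, 118, 119, 117, 121, 119, 118, 28, 7, 0]
217 [-2, 0, 6, 5, 2, 4, 104, 111, 132, 119, 116, 119, 105, 4, 5, 31, 35, 32, 8, 3]
223 [0, -2, 4, 5, 11, 10, 10, 100, 5, 5, 5, 33, 30, 10, 1, 8, 0, 24, 2, -1]
```

View pics/topc.png

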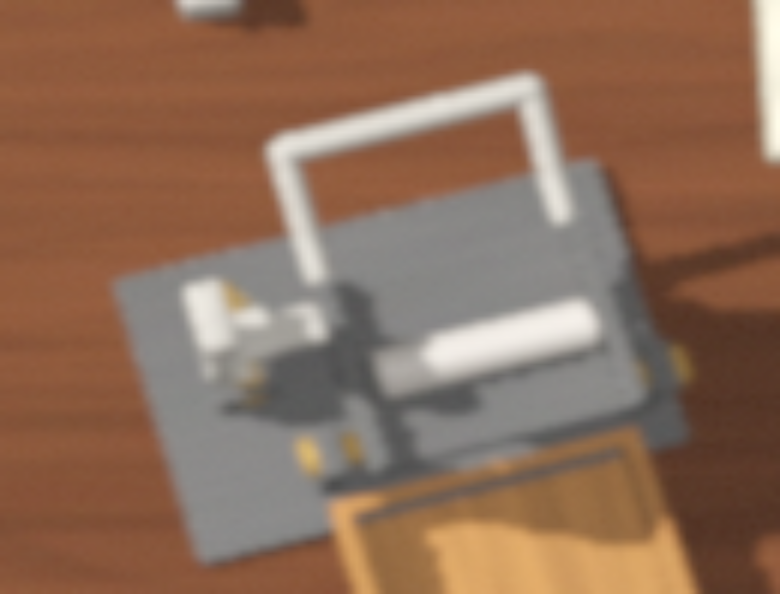

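The crop shows the stand turned about 15°. The handle bar runs from (275,148) to (540,80) in the crop, the catch pad is at (207,315), and the bar is at (510,335). I'll fit the axes next.

```bash
cat >> h.py <<'E'
def S(th,o,p): # stand xy -> world
    c,s=np.cos(th),np.sin(th); return np.array([o[0]+c*p[0]-s*p[1],o[1]+s*p[0]+c*p[1]])
E
python3 - <<'E'
from h import *
z=np.load('pics/top0.npz'); P=z['P']; Z=P[...,2]
m=np.zeros(Z.shape,bool); m[146:175,296:352]=1; m&=(Z>122)&(Z<148)
q=P[m]; th=np.radians(14.8)
for _ in range(3):
    X=np.array([np.cos(th),np.sin(th)]);Y=np.array([-X[1],X[0]])
    a=q[:,:2]@X; b=q[:,:2]@Y; k=a>np.percentile(a,99)-16
    mid=(b.min()+b.max())/2; kk=k&(abs(b-mid)<42)
    f=np.polyfit(b[kk],a[kk],1); th-=np.arctan(f[0])
    print(np.degrees(th),kk.sum(),b.min(),b.max())
    h=X*np.polyval(f,mid)+Y*mid; print('handle',h,q[kk][:,2].mean())
X=np.array([np.cos(th),np.sin(th)]);Y=np.array([-X[1],X[0]])
o=h-135*X; print('origin from handle',o)
m=np.zeros(Z.shape,bool); m[182:206,280:300]=1; m&=(Z>188)&(Z<206); c=P[m]; 
print('catch', c.mean(0), 'bbox', cv2.minAreaRect(c[:,:2].astype(np.float32)),'stand coords',(c[:,:2].mean(0)-o)@X,(c[:,:2].mean(0)-o)@Y, 'origin',c[:,:2].mean(0)-60*X-103*Y)
# side view
z=np.load('pics/side0.npz'); P=z['P']; R=(P[...,:2]-o)
sx,sy,Z=R@X,R@Y,P[...,2]
m=(Z>160)&(Z<205)&(abs(sx-60)<50)&(abs(sy-100)<40); print('side catch',m.sum(),sx[m].min(),sx[m].max(),sy[m].min(),sy[m].max(),np.median(sy[m]),Z[m].max())
m=(Z>115)&(Z<150)&(abs(sx-135)<15)&(abs(sy)<45); print('side handle',m.sum(),np.median(sx[m]),np.median(Z[m]))
E
```

```text
14.698083274177597 167 -309.52269697279917 -194.46012721324902
handle [644.94282198 -90.23727098] 138.41970931677375
14.696056450655476 167 -308.46087947754023 -193.43285934821213
handle [644.94889488 -90.26049563] 138.41970931677375
14.696016143149913 167 -308.43975314578796 -193.41242379819758
handle [644.94901563 -90.26095751] 138.41970931677375
origin from handle [ 514.36548736 -124.50920045]
catch [546.1590958  -10.06034386 196.07578787] bbox ((546.7841796875, -9.965326309204102), (29.654767990112305, 13.762025833129883), 17.05312728881836) stand coords 59.78810230475559 102.63896499241244 origin [ 514.25211304 -124.91218081]
side catch 160 44.999639773138334 74.69885721982548 99.39428453249764 113.5483856743317 109.49343176590523 197.93877154552177
side handle 69 133.70579648768302 138.5865410784709
```

arm_command(rows=[[18.6,24.9,0,4.3,255],[18.6,24.9,0,4.3,255],[18.6,24.9,0,4.3,255],[18.6,24.9,0,4.3,255],[18.6,24.9,0,4.3,255]], grip_force=30)

```text
time_s: 0.52
tool_pos: [277.0, -418.9, 230.8]
tcp_rot: [-3.141, -0.0, 0.703]
ft_force: [0.6, -0.4, -0.2]
finger_gap: 0.297
grip_force: 0.0
```

arm_command(rows=[[18.6,24.9,0,4.3,255],[18.6,24.9,0,4.3,255],[18.6,24.9,0,4.3,255],[18.6,24.9,0,4.3,255],[18.6,24.9,0,4.3,255]])

```text
time_s: 0.93
tool_pos: [370.0, -294.4, 231.0]
tcp_rot: [-3.141, -0.0, 1.079]
ft_force: [-0.1, -0.3, 0.3]
finger_gap: -0.0
grip_force: 0.0
```

arm_command(rows=[[18.6,24.9,0,4.3,255],[18.6,24.9,0,4.3,255],[18.6,24.9,0,4.3,255],[18.6,24.9,0,4.3,255],[18.6,24.9,0,4.3,255]])

```text
time_s: 1.35
tool_pos: [463.0, -169.9, 231.0]
tcp_rot: [-3.141, -0.0, 1.454]
ft_force: [-0.3, -0.5, -0.3]
finger_gap: -0.002
grip_force: 0.0
```

arm_command(rows=[[18.6,24.9,0,4.3,255],[18.6,24.9,0,4.3,255],[18.6,24.9,0,4.3,255],[18.6,24.9,0,4.3,255],[0,0,0,0,255]])

```text
time_s: 1.77
tool_pos: [538.8, -67.7, 230.9]
tcp_rot: [3.141, -0.002, 1.759]
ft_force: [-0.5, 0.7, -0.7]
finger_gap: -0.001
grip_force: 0.0
```

arm_command(rows=[[17,21,0,4,255],[0,0,-25,0,255],[0,0,-25,0,255],[0,0,-16,0,255],[0,0,0,0,255]])

```text
time_s: 2.18
tool_pos: [550.8, -50.0, 160.8]
tcp_rot: [-3.135, -0.004, 1.82]
ft_force: [-0.9, -0.6, -0.6]
finger_gap: 0.001
grip_force: 0.0
```

```bash
python3 - <<'E'
from h import *
o=observe();print(o['tool_pos'],o['tcp_rot'],o['ft_force'])
im,P=snap('side','side1')
cv2.imwrite('pics/side1c.png',cv2.resize(im[130:260,210:350],(646,600),interpolation=cv2.INTER_CUBIC)[:,:,::-1])
E
```

```text
[550.81329377 -50.04903002 160.79773432] [-3.13454213 -0.00417059  1.82028312] [-0.87871751 -0.62043502 -0.59307072]
```

View pics/side1c.png

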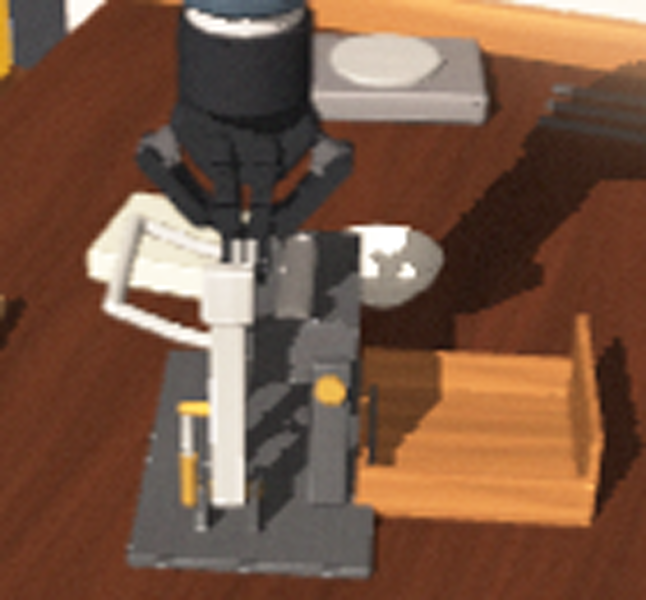

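The closed fingers stand just inside the catch pad, seen at (240,240) in the crop, and the bar at (295,270) is clear. I'll push outward.

arm_command(rows=[[-2.5,9.7,0,0,255],[-2.5,9.7,0,0,255],[-2,7.7,0,0,255],[-2,7.7,0,0,255],[-2,7.7,0,0,255]])

```text
time_s: 2.65
tool_pos: [543.2, -7.9, 166.2]
tcp_rot: [3.14, 0.002, 1.821]
ft_force: [1.4, -3.1, -1.3]
finger_gap: 0.004
grip_force: 1.4
```

arm_command(rows=[[-2,7.7,0,0,255],[-2,7.7,0,0,255],[-2,7.7,0,0,255],[-2,7.7,0,0,255],[-2,7.7,0,0,255]])

```text
time_s: 3.07
tool_pos: [532.5, 31.3, 165.3]
tcp_rot: [-3.141, -0.001, 1.821]
ft_force: [-1.1, 0.7, 0.1]
finger_gap: 0.004
grip_force: 0.0
```

arm_command(rows=[[-2,7.7,0,0,255],[-2,7.7,0,0,255],[-1,4,0,0,255],[0,0,0,0,255],[0,0,0,0,255]])

```text
time_s: 3.48
tool_pos: [527.9, 49.8, 165.3]
tcp_rot: [-3.142, 0.0, 1.821]
ft_force: [0.1, 0.3, -0.5]
finger_gap: 0.002
grip_force: 0.0
```

```bash
python3 - <<'E'
from h import *
o=observe();print(o['tool_pos'],o['ft_force'])
im,P=snap('side','side2')
cv2.imwrite('pics/side2c.png',cv2.resize(im[130:260,210:350],(646,600),interpolation=cv2.INTER_CUBIC)[:,:,::-1])
E
```

```text
[527.87393674  49.82198238 165.29861722] [ 0.14574958  0.29677364 -0.53169276]
```

View pics/side2c.png

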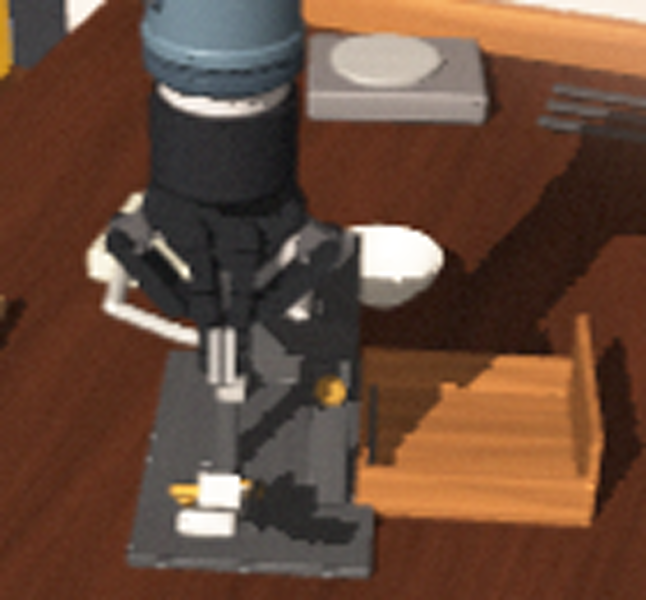

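The catch now leans outward on its far stop, with its pad at (207,522) in the crop. I'll go above the handle.

arm_command(rows=[[0,0,25,0,255],[0,0,30,0,255],[20,-24,5,0.4,120],[20,-24,0,0,120],[20,-24,0,0,120]])

```text
time_s: 3.95
tool_pos: [589.3, -23.7, 226.8]
tcp_rot: [3.139, 0.001, 1.828]
ft_force: [-0.1, -1.5, 0.0]
finger_gap: 0.416
grip_force: 0.0
```

arm_command(rows=[[20,-24,0,0,120],[20,-24,0,0,120],[17,-20,0,0,120],[0,0,0,0,120],[0,0,0,0,120]])

```text
time_s: 4.37
tool_pos: [645.1, -92.2, 224.5]
tcp_rot: [-3.141, -0.001, 1.825]
ft_force: [-0.6, -0.1, -0.9]
finger_gap: 0.535
grip_force: 0.0
```

```bash
python3 - <<'E'
from h import *
o=observe();print(o['tool_pos'],o['tcp_rot'],o['ft_force'])
th=np.radians(14.7);X=np.array([np.cos(th),np.sin(th)]);Y=np.array([-X[1],X[0]]);O=np.array([514.3,-124.7])
im,P=snap('wrist','w1')
R=P[...,:2]-O; sx,sy,Z=R@X,R@Y,P[...,2]
m=(Z>120)&(Z<150)&(abs(sx-135)<20)&(abs(sy)<40); print('wrist handle',m.sum(),np.median(sx[m]),sx[m].min(),sx[m].max(),np.percentile(Z[m],[5,50,95]))
im,P=snap('top','t1');R=P[...,:2]-O; sx,sy,Z=R@X,R@Y,P[...,2]
m=(Z>60)&(sy>170)&(sy<270)&(abs(sx-60)<40); print('catch',m.sum(),sx[m].mean(),np.percentile(sy[m],[2,50,98]),Z[m].max())
E
```

```text
[645.10641523 -92.18161926 224.51300987] [-3.14075054e+00 -5.46944971e-04  1.82496188e+00] [-0.60029948 -0.11760761 -0.94505535]
wrist handle 1948 135.77493067981212 130.1131828694362 142.08319674048116 [137.03652858 140.28742835 141.86620438]
catch 229 60.1289526711878 [185.79621262 214.68621716 236.05980865] 125.13827853483741
```

View pics/w1.png

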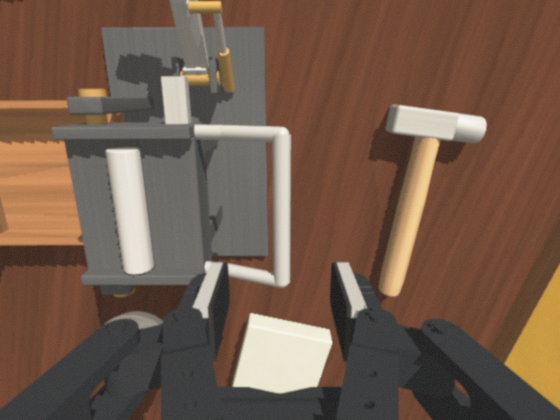

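The wrist view shows the handle as a vertical bar at x≈282. It is midway between the fingers (210 and 345), and nothing is in the way. I'll descend and grip.

arm_command(rows=[[1,1.5,-30,0,120],[0,0,-30,0,120],[0,0,-25,0,120],[0,0,-15,0,120],[0,0,-9,0,120]])

```text
time_s: 4.88
tool_pos: [643.8, -87.2, 113.7]
tcp_rot: [-3.138, -0.002, 1.829]
ft_force: [-0.7, 0.3, -0.4]
finger_gap: 0.528
grip_force: 0.0
```

arm_command(rows=[[0,0,0,0,120],[0,0,0,0,255],[0,0,0,0,255],[0,0,0,0,255],[0,0,0,0,255]], grip_force=30)

```text
time_s: 5.3
tool_pos: [645.7, -89.4, 118.3]
tcp_rot: [-3.141, 0.001, 1.828]
ft_force: [-6.2, -0.1, 4.5]
finger_gap: 0.13
grip_force: 29.5
```

arm_command(rows=[[-1.7,-0.4,5.8,0,255],[-1.7,-0.5,5.8,0,255],[-2.2,-0.6,5.7,0,255],[-2.2,-0.6,5.6,0,255],[-2.6,-0.7,5.5,0,255]])

```text
time_s: 5.72
tool_pos: [636.2, -91.9, 145.8]
tcp_rot: [3.139, 0.001, 1.827]
ft_force: [5.4, -0.4, -4.6]
finger_gap: 0.123
grip_force: 29.3
```

arm_command(rows=[[-2.7,-0.7,5.4,0,255],[-3.1,-0.8,5.2,0,255],[-3.2,-0.8,5.1,0,255],[-3.5,-0.9,4.9,0,255],[-3.6,-1.0,4.8,0,255]])

```text
time_s: 6.13
tool_pos: [620.9, -95.9, 172.0]
tcp_rot: [3.137, 0.001, 1.828]
ft_force: [7.8, -0.1, -4.6]
finger_gap: 0.126
grip_force: 29.1
```

arm_command(rows=[[-3.9,-1.0,4.5,0,255],[-4.0,-1.1,4.5,0,255],[-4.3,-1.1,4.2,0,255],[-4.3,-1.2,4.1,0,255],[-4.6,-1.2,3.8,0,255]])

```text
time_s: 6.55
tool_pos: [601.0, -101.2, 194.4]
tcp_rot: [3.134, 0.002, 1.828]
ft_force: [8.8, 2.6, 1.4]
finger_gap: 0.122
grip_force: 29.2
```

arm_command(rows=[[-4.7,-1.2,3.7,0,255],[-4.9,-1.3,3.3,0,255],[-5.0,-1.3,3.3,0,255],[-5.2,-1.4,2.9,0,255],[-5.2,-1.3,2.8,0,255]])

```text
time_s: 6.97
tool_pos: [577.0, -107.6, 211.9]
tcp_rot: [3.131, 0.004, 1.828]
ft_force: [10.5, 4.4, 6.4]
finger_gap: 0.128
grip_force: 29.2
```

arm_command(rows=[[0,0,0,0,255],[0,0,0,0,255],[0,0,0,0,255],[0,0,0,0,255],[0,0,0,0,255]])

```text
time_s: 7.38
tool_pos: [576.3, -107.8, 212.2]
tcp_rot: [3.133, 0.004, 1.828]
ft_force: [3.9, 3.1, 10.1]
finger_gap: 0.128
grip_force: 30.5
```

```bash
python3 - <<'E'
from h import *
o=observe();print(o['tool_pos'],o['ft_force'])
th=np.radians(14.7);X=np.array([np.cos(th),np.sin(th)])
p=o['tool_pos']; sx=(p[:2]-[514.3,-124.7])@X; z=p[2]+19-100
print(sx,z,np.hypot(sx,z),np.degrees(np.arctan2(z,sx))-14.53)
im,P=snap('side','s3')
cv2.imwrite('pics/s3c.png',cv2.resize(im[130:260,210:350],(646,600),interpolation=cv2.INTER_CUBIC)[:,:,::-1])
E
```

```text
[ 576.31735915 -107.82444091  212.24982336] [ 3.88717998  3.07377352 10.14713418]
64.26969880232788 131.24982336136992 146.14072093887026 49.380184328731794
```

View pics/s3c.png

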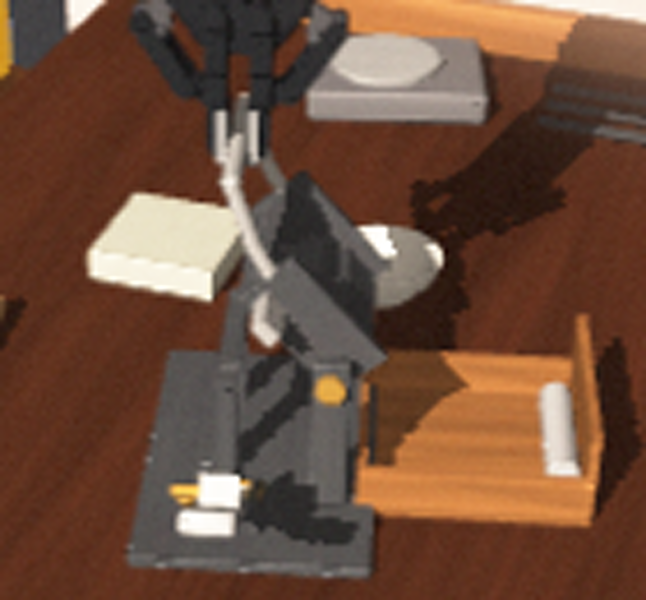

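The bar lies in the tray at about (558,430) in the crop. The tilt reads 48 to 49°, so I'll nudge it to about 51° and hold.

arm_command(rows=[[-3.2,-0.9,0.8,0,255],[-3.2,-0.8,0.7,0,255],[0,0,0,0,255],[0,0,0,0,255],[0,0,0,0,255]])

```text
time_s: 7.85
tool_pos: [571.3, -109.3, 214.6]
tcp_rot: [3.129, 0.004, 1.828]
ft_force: [7.8, 5.1, 12.2]
finger_gap: 0.128
grip_force: 30.8
```

arm_command(rows=[[0,0,0,0,255],[0,0,0,0,255],[0,0,0,0,255],[0,0,0,0,255],[0,0,0,0,255]])

```text
time_s: 8.27
tool_pos: [571.3, -109.3, 214.6]
tcp_rot: [3.129, 0.004, 1.828]
ft_force: [8.9, 5.2, 12.3]
finger_gap: 0.122
grip_force: 30.9
```

arm_command(rows=[[0,0,0,0,255],[0,0,0,0,255],[0,0,0,0,255],[0,0,0,0,255],[0,0,0,0,255]])

```text
time_s: 8.68
tool_pos: [571.3, -109.3, 214.6]
tcp_rot: [3.13, 0.004, 1.828]
ft_force: [7.4, 5.1, 11.2]
finger_gap: 0.128
grip_force: 30.9
```

```bash
python3 - <<'E'
from h import *
th=np.radians(14.7);X=np.array([np.cos(th),np.sin(th)]);Y=np.array([-X[1],X[0]]);O=np.array([514.3,-124.7])
im,P=snap('side','s4'); R=P[...,:2]-O; sx,sy,Z=R@X,R@Y,P[...,2]
# side cheek (sy~58) points: fit its outline's minimal rectangle
m=(abs(sy-58)<6)&(Z>60)&(Z<200)&(sx>-40)&(sx<80)
l=cv2.connectedComponentsWithStats(m.astype(np.uint8)); i=1+l[2][1:,4].argmax()
k=l[1]==i; print(k.sum(),cv2.minAreaRect(np.stack([sx[k],Z[k]],1).astype(np.float32)))
# handle arm: points near sy 50
m=(abs(sy)<60)&(Z>190)&(Z<240)&(im.min(2)>120)&(sx>30)&(sx<100)
print(m.sum(),np.median(sx[m]),np.median(Z[m]))
print(np.c_[sx[m],sy[m],Z[m]][::6].round())
E
```

```text
401 ((22.541889190673828, 142.82803344726562), (125.8665542602539, 45.04764938354492), 49.15172576904297)
103 57.27309830584044 228.22912099839377
[[ 69.  15. 240.]
 [ 62.   1. 230.]
 [ 67.   9. 230.]
 [ 48.  11. 233.]
 [ 53.  15. 232.]
 [ 60.  25. 233.]
 [ 66.  18. 226.]
 [ 47.  14. 225.]
 [ 50.  12. 221.]
 [ 56.  37. 231.]
 [ 58.  51. 232.]
 [ 63.  54. 227.]
 [ 57.  60. 227.]
 [ 60.  57. 217.]
 [ 55.  59. 212.]
 [ 54.  60. 206.]
 [ 52.  57. 199.]
 [ 46.  59. 194.]]
```

The tilt is about 51°, held for over a second. I'll lower by the reverse arc.

arm_command(rows=[[6.4,1.7,-1.5,0,255],[5.2,1.3,-2.8,0,255],[5.2,1.4,-2.9,0,255],[5.0,1.3,-3.3,0,255],[4.9,1.3,-3.3,0,255]])

```text
time_s: 9.15
tool_pos: [595.5, -102.8, 198.9]
tcp_rot: [3.137, 0.003, 1.828]
ft_force: [1.8, 2.2, 8.5]
finger_gap: 0.126
grip_force: 31.1
```

arm_command(rows=[[4.7,1.2,-3.7,0,255],[4.6,1.2,-3.8,0,255],[4.3,1.2,-4.1,0,255],[4.3,1.1,-4.2,0,255],[4.0,1.1,-4.5,0,255]])

```text
time_s: 9.57
tool_pos: [616.7, -97.2, 177.6]
tcp_rot: [3.139, 0.002, 1.828]
ft_force: [0.2, 0.8, 5.5]
finger_gap: 0.122
grip_force: 31.6
```

arm_command(rows=[[3.9,1.0,-4.5,0,255],[3.6,1.0,-4.8,0,255],[3.5,0.9,-4.9,0,255],[3.2,0.8,-5.1,0,255],[3.1,0.8,-5.2,0,255]])

```text
time_s: 9.98
tool_pos: [633.8, -92.6, 150.8]
tcp_rot: [3.14, 0.001, 1.828]
ft_force: [2.0, -2.3, 4.9]
finger_gap: 0.129
grip_force: 32.5
```

arm_command(rows=[[2.7,0.7,-5.4,0,255],[2.6,0.7,-5.5,0,255],[2.2,0.6,-5.6,0,255],[2.2,0.6,-5.7,0,255],[0,0,0,0,255]])

```text
time_s: 10.4
tool_pos: [643.3, -90.0, 126.4]
tcp_rot: [3.14, 0.001, 1.827]
ft_force: [8.6, -2.0, -2.5]
finger_gap: 0.124
grip_force: 32.6
```

arm_command(rows=[[1.7,0.5,-5.8,0,255],[1,0.3,-4,0,255],[0.3,0,-2,0,255],[0,0,0,0,255],[0,0,0,0,255]])

```text
time_s: 10.82
tool_pos: [645.7, -89.4, 117.7]
tcp_rot: [3.141, 0.001, 1.828]
ft_force: [-2.7, -0.4, 15.7]
finger_gap: 0.126
grip_force: 34.6
```

arm_command(rows=[[0,0,-2,0,255],[0,0,0,0,255],[0,0,0,0,255],[0,0,0,0,255],[0,0,0,0,255]])

```text
time_s: 11.23
tool_pos: [645.8, -89.4, 117.6]
tcp_rot: [3.141, 0.001, 1.828]
ft_force: [-7.9, 0.5, 25.4]
finger_gap: 0.122
grip_force: 35.6
```

The mould is on its stop: the force rose and nothing moved. I'll relieve the load, open and rise.

arm_command(rows=[[0,0,2,0,255],[0,0,0,0,120],[0,0,0,0,120],[0,0,0,0,120],[0,0,0,0,120]])

```text
time_s: 11.65
tool_pos: [644.3, -88.5, 114.4]
tcp_rot: [-3.139, -0.002, 1.828]
ft_force: [-0.7, -0.0, 0.0]
finger_gap: 0.53
grip_force: 0.0
```

arm_command(rows=[[0,0,10,0,120],[0,0,20,0,120],[0,0,30,0,120],[0,0,30,0,120],[0,0,30,0,120]])

```text
time_s: 12.07
tool_pos: [645.1, -88.8, 237.4]
tcp_rot: [-3.141, -0.001, 1.828]
ft_force: [0.2, -0.6, -0.1]
finger_gap: 0.533
grip_force: 0.0
```

arm_command(rows=[[0,0,30,0,120],[0,0,0,0,120],[0,0,0,0,120],[0,0,0,0,120],[0,0,0,0,120]])

```text
time_s: 12.48
tool_pos: [644.6, -88.8, 264.4]
tcp_rot: [-3.139, -0.002, 1.828]
ft_force: [0.5, 0.5, -0.4]
finger_gap: 0.527
grip_force: 0.0
```

```bash
python3 - <<'E'
from h import *
th=np.radians(14.7);X=np.array([np.cos(th),np.sin(th)]);Y=np.array([-X[1],X[0]]);O=np.array([514.3,-124.7])
print(observe()['tool_pos'],observe()['ft_force'])
for n in ('wrist','top','side'):
    im,P=snap(n,n+'5'); R=P[...,:2]-O; sx,sy,Z=R@X,R@Y,P[...,2]
    m=(Z>120)&(Z<160)&(abs(sx-135)<20)&(abs(sy)<40)&(im.min(2)>110); print(n,'handle',m.sum(),np.median(sx[m]),np.median(Z[m]))
    m=(Z>60)&(sy>170)&(sy<270)&(abs(sx-60)<40); print('catch',m.sum(),np.percentile(sy[m],[2,98]) if m.any() else 0)
    m=(Z>100)&(Z<150)&(abs(sx-40)<30)&(sy>50)&(sy<60); print('cheek',m.sum(),np.polyfit(sx[m],Z[m],1) if m.sum()>5 else 0)
E
python3 -c "
import cv2
a=cv2.imread('pics/side5.png')[130:260,170:350];cv2.imwrite('pics/s5c.png',cv2.resize(a,(800,578),interpolation=cv2.INTER_CUBIC))"
```

```text
[644.62943925 -88.7614555  264.39881503] [ 0.47735074  0.52809655 -0.39332716]
wrist handle 1383 136.21959727705976 140.2682708090605
catch 0 0
cheek 1041 [-9.40395281e-02  1.30697326e+02]
top handle 84 135.30346589007047 138.30336167043214
catch 191 [194.24432062 236.3983529 ]
cheek 0 0
side handle 55 134.11762269315258 138.41981693956902
catch 80 [172.39832384 239.85054375]
cheek 167 [3.13885171e-03 1.17937159e+02]
```

View pics/s5c.png

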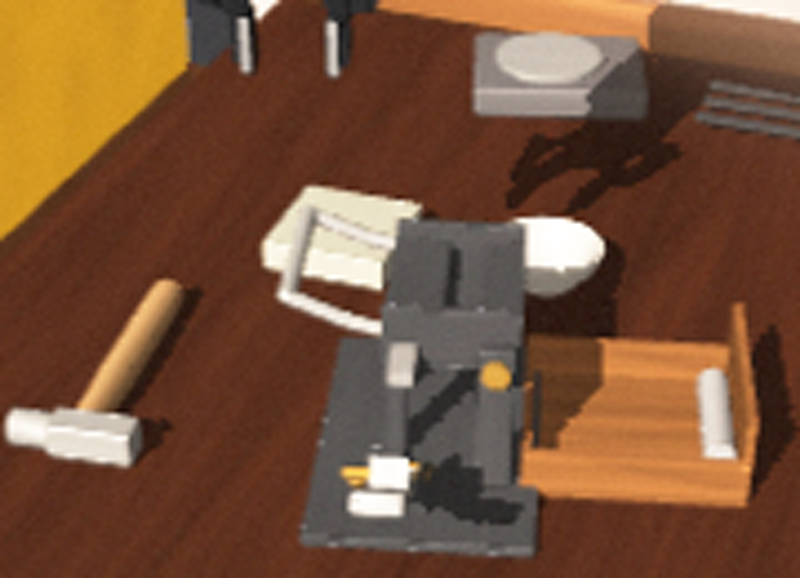

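The mould is level, with the handle height the same as at the start. The catch is out with its pad at (378,500), the bar is in the tray at (717,412), and the gripper is clear.

```bash
python3 -c "
from cell import *
print(finish_job())"
```

```text
the job is handed in; nothing more can be done
None
```

The job is done and handed in: the catch is swung out, the mould was tipped to about 51° and held for a second, the bar is in the middle-sized tray, and the mould is back level and released.

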